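Hold the reference cell in the colour meter's beam

ROBOT

A 6-joint arm with a two-finger parallel gripper is mounted at the origin on the work surface. World frame = base frame: x ahead of the robot, y to its left, z up, the work surface at z = 0. Lengths are in m, angles in rad, forces in N, time in s.
With the tool pointing down it reaches from about 0.3 to 0.775 m from the base axis. Payload 14.6 kg.
Tool frame: the origin (TCP) lies on the centre line of the jaws, within the pads' length; the fingertips stand ctrl.tcp_to_tips ahead of it and the grasp point (between the pads) lies 2 mm behind it (ctrl.tcp_to_tips is the distance from the TCP to the fingertips, in m); z points along the fingers, y is the line along which they close (so a half turn about z gives the same grasp; the last joint's range is limited). The gripper opens to 94 mm and grips with 3 to 60 N. Pads are 16 mm wide; open, the fingers measure 119 mm over their backs; the gripper's body (75 mm by 177 mm) begins 78 mm behind the grasp point.
Start: joints at [-1.372, 0.3, 1.521, -0, 1.321, -0.067], TCP at [0.144, -0.531, 0.222] pointing down, gripper open.
Joint ranges: [-3.03, 3.03], [-0.79, 2.21], [0.23, 2.52], [-1.04, 4.18], [0, 3.07], [-2.55, 2.55]. Speed limits (rad/s): [2.22, 2.22, 2.57, 3.14, 3.14, 3.14].

INTERFACE

Orientations are given as [roll, pitch, yaw] about the fixed x, y, z axes, in that order (R = Rz(yaw) Ry(pitch) Rx(roll)).
In Python, from station import telemetry, viewer, hand_in, ctrl gives the robot as it stands.
- The arm moves only by the tool step_arm, never from a script. Its argument "plan" is a list of rows, each an object of numbers: "dx", "dy", "dz": the shift along the tool's x, y, z scaled (see below); "rx", "ry", "rz": the turn, a rotation vector about the tool's x, y, z scaled (see below); "claw": the closure, from 0 (fully open) to 1 (shut). In form: [{"dx": .., "dy": .., "dz": .., "rx": .., "ry": .., "rz": .., "claw": ..}, ...]. A call has 1 to 10 rows; each row shifts and turns the commanded pose from where the row before left it, along the tool's axes as they then stand; what a row does not reach is not made up. The controller multiplies each number of a shift by 0.1 m and each number of a turn by 90 degrees. A row lasts 1/10 s, in which the tool goes at most 50 mm and 8.59 degrees, less where a joint would pass 70% of its speed; a pose out of reach is approached as far as the arm can. A call with a number of a shift or a turn outside -1 to 1 is refused whole. A call with a gripper value outside its range is refused whole. The fingers move at their own pace and stop on an object; "grip_force" is the grip in N (left out, the last holds). Time passes only in rows, so rows that do not move let the fingers close. It gives the time, the measured TCP pose, the force, the opening and the grip force at its end, in the units of the state.
- telemetry.get_obs(): the state, without advancing time (a new reading comes with each control period).
- viewer.camera(name): name is "side" or "top"; returns a dict with "img" (400x640x3 uint8, red, green, blue), "z_map" (400x640 float32, m along the optical axis (not along the pixel's ray), 0 where there is no reading), "fx", "fy", "cx", "cy" (pixels), "R" (3x3) and "t" (3): a world point X has camera coordinates R X + t. Camera axes: x right, y down, z forward; pixel columns grow to the right and rows downward; lengths in m; the calibration is good to about 2 mm. A picture is of the moment at which its call begins.
- hand_in(): hands the job in; it is judged then, once.
Trained networks look in a picture, given as the dict that the camera call returned (one of the last four; its "shot" number tells which), for a name from the list of things; names that differ only in an ending like _2 or _b are one class to them, and where a whole thing is asked for, a point or a joint stands for the part that bears it (a point fixed in the world has none). Each returns a list of dicts, best first, with "score" (0 to 1); they miss things now and then, are a little off and sometimes report something else, mostly with a low value. They report only what shows in the picture. A call takes as long as a camera call.
- viewer.recognise(target, picture): "rect" ([left, top, right, bottom] in pixels, round what is visible of it).
The state is a dict: "time_s": time; "qpos": joint angles; "joint_vel": joint speeds; "tau": joint torques, N m; "ee_pos": TCP position; "eef_rot": TCP orientation; "force": force on the tool from outside, world axes, zero at the start; "moment": the same for the moment, N m; "grip_width": finger opening in m; "grip_force": force on a finger pad.
Only numpy, scipy, OpenCV 4.12 (cv2) and the standard library are available. Lean on these libraries where they do the work, as an engineer would, in place of code of your own. Each camera call takes 0.05 s, during which the arm holds its last target. There are 200 camera calls.

TASK

Lift the sample case's lid fully open until it rests on its stop, then take out the taller of the two glass cells, gripping it by its frosted faces only and never touching its clear windows. Hold it upright and still in the middle of the colour meter's light path with its clear windows facing the lamp and the detector, so that the beam passes straight through it; the job finishes with the gripper still holding it there, clear of the meter. Leave the shorter cell and the other things on the table where they are.

Things in the scene. Friction and masses are not known exactly. Their poses are not given: they have to be found in the camera images.
- case: Fixed wooden sample case, 160 mm (its x) by 180 mm (its y), rim 78 mm high, walls 6 mm. Origin: centre of its underside, on the table. Its lid is hinged along its +x rim; the lid's handle is on its -x side. Inside, a black insert (top 28 mm above the table) has two equal slots 16 mm deep at x = -32 and x = +32 mm, y = 0, in which the two cells stand; which cell is in which slot varies.
- lid (a joint): Lid angle in rad: 0 shut (as it starts), 1.9 fully open on its stop, leaning outward past upright. Lid: wood, 160 x 180 x 8 mm, 250 g, hinge nearly free: it falls shut if let go below about 1.5 and falls on to its stop if let go beyond about 1.65. Opening lifts the handle upward and over towards the case's +x.
- lid_handle (a point): Middle of the lid's brass handle bar: round, 10 mm thick, 100 mm long, parallel to the case's y, standing 45 mm out beyond the lid's free (-x) edge on an arm at each end, in the plane of the lid; free space above, below and between bar and lid. It swings at 205 mm about the hinge; 82 mm above the table when shut.
- lid_hinge (a point): Middle of the lid's hinge line, on the case's +x rim, 78 mm above the table; the hinge axis is the case's y. (The handle bar is 205 mm from it along the lid and 4 mm above the lid's underside.)
- tall_cell: The cell to use: glass, 60 mm tall, 32 mm along its x (between its two clear windows), 24 mm along its y (between its two white frosted faces), flush white cap, 80 g. Origin: centre of its underside, 12 mm above the table in its slot. Stands upright, axes parallel to the case's, slot play 1.5 mm a side. Frosted plates cover the whole y faces, 2 mm thick. Keep fingers off windows and cap.
- tall_cell_middle (a point): Centre of the tall cell, 30 mm above its underside.
- short_cell: Shorter cell of the same footprint (32 x 24 mm), 42 mm tall, in the other slot, to be left there. Origin: centre of its underside.
- meter: Fixed open colour meter: base 220 mm (its x) by 90 mm (its y) by 12 mm high, with a lamp post and a detector post, each 50 x 65 mm and 100 mm high, leaving a 100 mm open gap between them (x from -50 to +50 mm), open above and at both sides. Nothing in the gap can carry the cell at the height of the beam. Origin: centre of its underside, on the table.
- light_path (a point): Middle of the light path: halfway between lamp and detector, 75 mm above the table. The beam runs level along this point's (and the meter's) x.
- print_block: Loose wooden printing block with a handle, 130 x 90 mm, 68 mm high, bystander. Origin: centre of its underside.
- dye_jar: Loose closed jar, 64 mm across, 90 mm high, bystander. Origin: centre of its underside.
- brush: Loose brush lying on the table, bystander.

How it is judged:
By the outcome, as a careful person would: the job done as asked, in the order asked, and still so for the second after the job is handed in, while the arm keeps its last pose, push and grip.
It also fails if it takes over 64 s, if anything falls off the work surface, if the arm or the gripper's body presses on something with over 40 N, if the wrist force passes 120 N, or if a joint passes its speed limit or range.

## Working session

There is one attempt and no reset: what is moved stays moved. The work goes in short steps, Python scripts to look and compute and a tool call to move; the robot and the scene stay as the last step left them, time stands still between calls to the robot, and variables do not carry over. Pictures are saved under pics/ and viewed, at most 10 in all, crops included, and the job is handed in when it is done.

Besides the shell and the picture viewer there is one more tool, called as name(argument=value, ...) on one line, values as JSON. step_arm: Moves the arm, as the interface text tells. Shifts and turns lie within -1 to 1; 1 stands for 0.1 m of shift or 90 degrees of turn. Its arguments: {"type":"object","properties":{"plan":{"type":"array"},"grip_force":{"type":"number"}},"required":["plan"]}

```bash
mkdir -p pics; ls; python3 - <<'E'
from station import telemetry, viewer, ctrl
import cv2,numpy as np,pickle
print(telemetry.get_obs(), ctrl.tcp_to_tips)
for n in ["side","top"]:
    p=viewer.camera(n); cv2.imwrite(f"pics/{n}0.png",p["img"][:,:,::-1]); pickle.dump(p,open(n+"0.pkl","wb"))
    print(n,p["R"],p["t"],p["fx"],p["cx"],p["cy"])
    for k in ["case","lid_handle","meter","print_block","dye_jar","brush"]:
        r=viewer.recognise(k,p); print(k,[(np.round(a["rect"]),round(a["score"],2)) for a in r[:2]])
E
```

```text
pics
{'time_s': 0.0, 'qpos': array([-1.37160517e+00,  3.00447729e-01,  1.52157688e+00, -2.08008015e-05,
        1.32069018e+00, -6.65824767e-02]), 'joint_vel': array([1.37023003e-03, 6.79437866e-04, 9.93117475e-05, 1.38516853e-04,
       5.82837688e-04, 1.94388759e-04]), 'tau': array([-9.06270907e-04, -5.31805301e+01, -3.52737021e+01,  7.06948643e-02,
        2.43975531e-02, -7.58648594e-05]), 'ee_pos': array([ 0.14441469, -0.5304534 ,  0.22190091]), 'eef_rot': array([-3.14047167e+00, -5.45559612e-05,  2.65778761e-01]), 'force': array([ 0.24753353,  0.83661212, -0.27851109]), 'moment': array([-0.04739254, -0.02576039,  0.05801645]), 'grip_force': 0.0, 'grip_width': 0.09393105221177629} 0.017
side [[-0.80909355 -0.58728279 -0.02159959]
 [-0.30655675  0.45312689 -0.83707764]
 [ 0.50138865 -0.67065263 -0.54665755]] [0.50249353 0.24757833 0.85041858] 490.75561155288983 319.4088188722139 196.3568803044835
case [(array([235., 208., 358., 319.]), 0.64)]
lid_handle [(array([233., 208., 362., 290.]), 0.69)]
meter [(array([388., 136., 447., 210.]), 0.94)]
print_block [(array([237., 186., 301., 228.]), 0.98)]
dye_jar [(array([330., 129., 356., 164.]), 0.59), (array([234., 188., 298., 228.]), 0.18)]
brush [(array([149., 232., 236., 291.]), 0.66)]
top [[-0.02417207 -0.99966605  0.00913827]
 [-0.9799829   0.02188729 -0.19787486]
 [ 0.19760877 -0.0137384  -0.98018469]] [0.00413763 0.62664287 0.82047565] 405.30305360472863 324.12428923728487 201.9345192081667
case [(array([186., 190., 298., 289.]), 0.77)]
lid_handle [(array([183., 190., 300., 290.]), 0.83)]
meter [(array([391., 230., 506., 288.]), 0.57)]
print_block []
dye_jar [(array([420., 134., 462., 176.]), 0.82)]
brush [(array([161., 148., 247., 165.]), 0.66)]
```

View pics/top0.png

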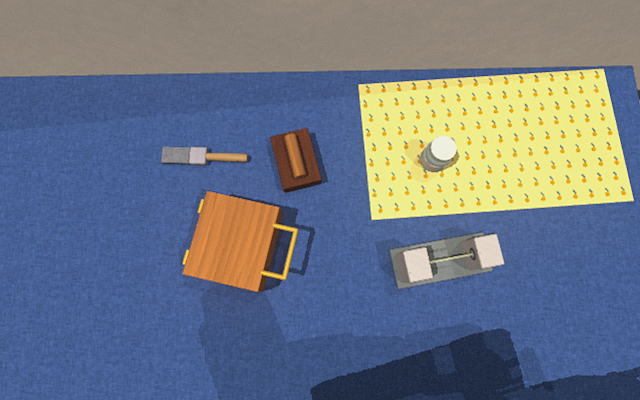

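View pics/side0.png

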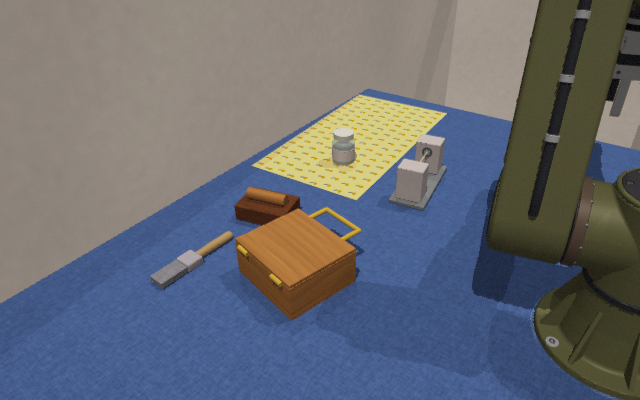

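The top picture shows the case at (232,241), with its handle bar at about (291,250) on the image right. The meter posts are at (418,263) and (487,250), with the block at (295,160) and the jar at (440,155). Next I'll measure the case and meter from the depth map.

```bash
cat > h.py <<'E'
import numpy as np,cv2
def world(p):
    z=p["z_map"].astype(float); v,u=np.mgrid[:z.shape[0],:z.shape[1]]
    c=np.stack([(u-p["cx"])/p["fx"]*z,(v-p["cy"])/p["fy"]*z,z],-1)
    W=(c-p["t"])@p["R"]; W[z==0]=np.nan; return W
def rect(P):
    # P: world xy in mm
    (c,s,a)=cv2.minAreaRect(P.astype(np.float32)); return np.round(c,1),np.round(s,1),round(a,2)
def sel(W,box,z0,z1):
    l,t,r,b=box; Q=W[t:b,l:r].reshape(-1,3)*1000; return Q[(Q[:,2]>z0)&(Q[:,2]<z1)]
E
python3 - <<'E'
import pickle; from h import *
p=pickle.load(open("top0.pkl","rb")); W=world(p)
def rep(n,b,z0,z1):
    Q=sel(W,b,z0,z1); print(n,len(Q),rect(Q[:,:2]),"zmed",np.median(Q[:,2]).round(1),"mean",Q.mean(0).round(1))
rep("table",(20,250,160,350),-50,50)
b=(178,185,284,295); rep("lid",b,80,95)
# erode: plane part without hinges
rep("handle",(282,215,310,290),70,95)
rep("post1",(385,225,445,295),90,110); rep("post2",(455,225,512,290),90,110)
rep("base",(385,225,512,295),5,20)
rep("block",(265,120,325,195),30,80); rep("jar",(415,130,465,180),70,100)
rep("brush",(155,140,255,170),8,40)
E
```

```text
table 13926 (array([432.6, 517.9]), array([332.5, 214.6]), 88.64) zmed 0.5 mean [4.311e+02 5.137e+02 5.000e-01]
lid 6902 (array([543. , 166.6]), array([210.5, 180.2]), 75.78) zmed 86.8 mean [544.4 182.4  86.8]
handle 319 (array([520. ,  62.9]), array([ 33.6, 113.4]), 89.7) zmed 86.7 mean [525.1  63.8  86.7]
post1 798 (array([ 487. , -197.2]), array([64.9, 50.4]), 9.11) zmed 99.7 mean [ 486.7 -196.1   99.5]
post2 800 (array([ 511.3, -344.9]), array([64.8, 50.8]), 9.84) zmed 99.6 mean [ 510.7 -343.2   99.3]
base 2073 (array([ 499.2, -269.7]), array([230.8, 139.1]), 88.61) zmed 12.0 mean [ 498.2 -268.    12. ]
block 2178 (array([736.4,  52.3]), array([130.5,  90. ]), 13.43) zmed 43.1 mean [731.9  51.4  47.9]
jar 560 (array([ 736.8, -272.6]), array([55.3, 55.2]), 73.07) zmed 90.1 mean [ 734.8 -271.    89.1]
brush 1102 (array([753.2, 267.1]), array([200.4,  42.2]), 85.46) zmed 18.6 mean [753.3 283.3  18.4]
```

```bash
python3 - <<'E'
import pickle; from h import *
p=pickle.load(open("top0.pkl","rb")); W=world(p)
Q=sel(W,(178,185,312,300),80,95)
a=np.deg2rad(75.8); ex=np.array([np.cos(a),np.sin(a)]); ey=np.array([-ex[1],ex[0]])
s=Q[:,:2]@ex; t=Q[:,:2]@ey
hs,bs=np.histogram(s,bins=np.arange(s.min()-2,s.max()+4,4)); print([(int(b),int(n)) for b,n in zip(bs,hs)])
L=Q[(s>s.max()-150)&(s<s.max()-20)]
print("lid y range",t[(s>s.max()-150)&(s<s.max()-20)].min(),t.max(), rect(L[:,:2]))
bar=Q[s<s.min()+10]; c=bar.mean(0); print("bar",c,np.median(bar[:,2]), bar[:,:2]@ex@np.ones(len(bar))/len(bar),np.ptp(bar[:,:2]@ey))
print(np.polyfit(bar[:,1],bar[:,0],1), np.percentile(s,[0.1,99.9]))
E
```

```text
[(180, 54), (184, 105), (188, 97), (192, 22), (196, 19), (200, 20), (204, 17), (208, 22), (212, 14), (216, 21), (220, 19), (224, 18), (228, 30), (232, 187), (236, 165), (240, 170), (244, 166), (248, 175), (252, 166), (256, 165), (260, 167), (264, 169), (268, 171), (272, 166), (276, 168), (280, 165), (284, 167), (288, 168), (292, 171), (296, 160), (300, 170), (304, 165), (308, 168), (312, 171), (316, 157), (320, 173), (324, 166), (328, 163), (332, 168), (336, 165), (340, 166), (344, 169), (348, 163), (352, 168), (356, 163), (360, 163), (364, 175), (368, 158), (372, 165), (376, 168), (380, 166), (384, 164), (388, 138), (392, 50), (396, 34)]
lid y range -575.6220437243883 -395.39783736345504 (array([547.9, 186.2]), array([130. , 180.2]), 75.8)
bar [515.71693399  62.68417115  86.70129463] 86.77162007808275 187.27805116455986 108.79282447369326
[ -3.45206304 732.10664419] [182.85445428 398.93117223]
```

step_arm(plan=[{"rz": 0.082, "claw": 0.68}, {"rz": 0.082, "claw": 0.68}, {"rz": 0.082, "claw": 0.68}, {"rz": 0.081, "claw": 0.68}, {"dx": 0.14, "dy": -0.44, "claw": 0.68}, {"dx": 0.14, "dy": -0.44, "claw": 0.68}, {"dx": 0.14, "dy": -0.44, "claw": 0.68}, {"dx": 0.14, "dy": -0.44, "claw": 0.68}, {"dx": 0.14, "dy": -0.44, "claw": 0.68}, {"dx": 0.14, "dy": -0.44, "claw": 0.68}], grip_force=15)

```text
$.plan[0]: bad value
```

step_arm(plan=[{"dx": 0.14, "dy": -0.44, "claw": 0.68}, {"dx": 0.14, "dy": -0.44, "claw": 0.68}, {"dx": 0.14, "dy": -0.44, "claw": 0.68}, {"dx": 0.14, "dy": -0.44, "claw": 0.68}, {"dx": 0.14, "dy": -0.44, "claw": 0.68}, {"dx": 0.14, "dy": -0.44, "claw": 0.68}, {"dx": 0.14, "dy": -0.44, "claw": 0.68}, {"dx": 0.14, "dy": -0.44, "claw": 0.68}, {"claw": 0.68}, {"claw": 0.68}])

```text
$.plan[0]: bad value
```

step_arm(plan=[{"dx": 0, "dy": 0, "dz": 0, "rx": 0, "ry": 0, "rz": 0.082, "claw": 0.68}, {"dx": 0, "dy": 0, "dz": 0, "rx": 0, "ry": 0, "rz": 0.082, "claw": 0.68}, {"dx": 0, "dy": 0, "dz": 0, "rx": 0, "ry": 0, "rz": 0.082, "claw": 0.68}, {"dx": 0, "dy": 0, "dz": 0, "rx": 0, "ry": 0, "rz": 0.081, "claw": 0.68}], grip_force=15)

```text
time_s: 1.1
ee_pos: [0.1445, -0.5307, 0.2225]
eef_rot: [3.142, -0.0, -0.253]
force: [0.8, 0.8, 0.6]
grip_width: 0.0652
grip_force: 0.0
```

step_arm(plan=[{"dx": 0.14, "dy": -0.44, "dz": 0, "rx": 0, "ry": 0, "rz": 0, "claw": 0.68}, {"dx": 0.14, "dy": -0.44, "dz": 0, "rx": 0, "ry": 0, "rz": 0, "claw": 0.68}, {"dx": 0.14, "dy": -0.44, "dz": 0, "rx": 0, "ry": 0, "rz": 0, "claw": 0.68}, {"dx": 0.14, "dy": -0.44, "dz": 0, "rx": 0, "ry": 0, "rz": 0, "claw": 0.68}, {"dx": 0.14, "dy": -0.44, "dz": 0, "rx": 0, "ry": 0, "rz": 0, "claw": 0.68}, {"dx": 0.14, "dy": -0.44, "dz": 0, "rx": 0, "ry": 0, "rz": 0, "claw": 0.68}, {"dx": 0.14, "dy": -0.44, "dz": 0, "rx": 0, "ry": 0, "rz": 0, "claw": 0.68}, {"dx": 0.14, "dy": -0.44, "dz": 0, "rx": 0, "ry": 0, "rz": 0, "claw": 0.68}])

```text
time_s: 1.9
ee_pos: [0.34, -0.2152, 0.2227]
eef_rot: [3.141, -0.001, -0.248]
force: [-0.2, -1.6, 0.2]
grip_width: 0.0298
grip_force: 0.0
```

step_arm(plan=[{"dx": 0.14, "dy": -0.44, "dz": 0, "rx": 0, "ry": 0, "rz": 0, "claw": 0.68}, {"dx": 0.14, "dy": -0.44, "dz": 0, "rx": 0, "ry": 0, "rz": 0, "claw": 0.68}, {"dx": 0.14, "dy": -0.44, "dz": 0, "rx": 0, "ry": 0, "rz": 0, "claw": 0.68}, {"dx": 0.14, "dy": -0.44, "dz": 0, "rx": 0, "ry": 0, "rz": 0, "claw": 0.68}, {"dx": 0.14, "dy": -0.44, "dz": 0, "rx": 0, "ry": 0, "rz": 0, "claw": 0.68}, {"dx": 0.14, "dy": -0.44, "dz": 0, "rx": 0, "ry": 0, "rz": 0, "claw": 0.68}, {"dx": 0.14, "dy": -0.44, "dz": 0, "rx": 0, "ry": 0, "rz": 0, "claw": 0.68}, {"dx": 0, "dy": 0, "dz": 0, "rx": 0, "ry": 0, "rz": 0, "claw": 0.68}])

```text
time_s: 2.7
ee_pos: [0.5113, 0.0613, 0.2219]
eef_rot: [-3.141, 0.0, -0.244]
force: [0.4, -1.0, -0.6]
grip_width: 0.0297
grip_force: 0.0
```

step_arm(plan=[{"dx": 0, "dy": 0, "dz": 0, "rx": 0, "ry": 0, "rz": 0, "claw": 0.68}, {"dx": 0.02, "dy": 0, "dz": 0.3, "rx": 0, "ry": 0, "rz": 0, "claw": 0.68}, {"dx": 0.02, "dy": 0, "dz": 0.3, "rx": 0, "ry": 0, "rz": 0, "claw": 0.68}, {"dx": 0, "dy": 0, "dz": 0.1, "rx": 0, "ry": 0, "rz": 0, "claw": 0.68}, {"dx": 0, "dy": 0, "dz": 0, "rx": 0, "ry": 0, "rz": 0, "claw": 0.68}])

```text
time_s: 3.2
ee_pos: [0.5132, 0.0558, 0.1519]
eef_rot: [3.141, 0.002, -0.249]
force: [-0.1, -0.6, 0.1]
grip_width: 0.0299
grip_force: 0.0
```

```bash
python3 - <<'E'
from station import telemetry, viewer
import cv2,numpy as np
a=viewer.camera("side")["img"][170:330,220:460]; cv2.imwrite("pics/s1.png",cv2.resize(a,None,fx=3,fy=3)[:,:,::-1])
o=telemetry.get_obs(); e=o["ee_pos"]; print(e, e[:2]@[.2453,.9694], e[:2]@[-.9694,.2453])
E
```

```text
[0.51380835 0.0560202  0.15315225] 0.1803431691342144 -0.48434405619410126
```

View pics/s1.png

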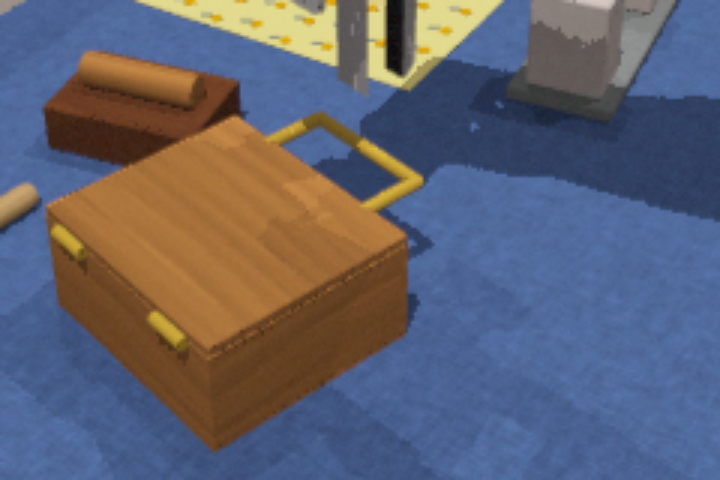

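The crop shows the fingertips at (355-400,80), straight above the middle of the bar at about (372,150), and s is 6-7 mm short. I'll correct that, descend and grip.

step_arm(plan=[{"dx": 0, "dy": -0.065, "dz": 0.15, "rx": 0, "ry": 0, "rz": 0, "claw": 0.68}, {"dx": 0, "dy": 0, "dz": 0.3, "rx": 0, "ry": 0, "rz": 0, "claw": 0.68}, {"dx": 0, "dy": 0, "dz": 0.25, "rx": 0, "ry": 0, "rz": 0, "claw": 0.68}, {"dx": 0, "dy": 0, "dz": 0, "rx": 0, "ry": 0, "rz": 0, "claw": 0.68}, {"dx": 0, "dy": 0, "dz": 0, "rx": 0, "ry": 0, "rz": 0, "claw": 1}, {"dx": 0, "dy": 0, "dz": 0, "rx": 0, "ry": 0, "rz": 0, "claw": 1}, {"dx": 0, "dy": 0, "dz": 0, "rx": 0, "ry": 0, "rz": 0, "claw": 1}, {"dx": 0, "dy": 0, "dz": 0, "rx": 0, "ry": 0, "rz": 0, "claw": 1}])

```text
time_s: 4.05
ee_pos: [0.5165, 0.0638, 0.0841]
eef_rot: [-3.139, -0.003, -0.248]
force: [0.6, 7.1, 3.8]
grip_width: 0.0091
grip_force: 15.0
```

step_arm(plan=[{"dx": 0, "dy": -0.015, "dz": -0.203, "rx": 0, "ry": 0, "rz": 0, "claw": 1}, {"dx": 0, "dy": -0.035, "dz": -0.203, "rx": 0, "ry": 0, "rz": 0, "claw": 1}, {"dx": 0, "dy": -0.055, "dz": -0.197, "rx": 0, "ry": 0, "rz": 0, "claw": 1}, {"dx": 0, "dy": -0.074, "dz": -0.191, "rx": 0, "ry": 0, "rz": 0, "claw": 1}, {"dx": 0, "dy": -0.094, "dz": -0.182, "rx": 0, "ry": 0, "rz": 0, "claw": 1}, {"dx": 0, "dy": -0.11, "dz": -0.173, "rx": 0, "ry": 0, "rz": 0, "claw": 1}, {"dx": 0, "dy": -0.127, "dz": -0.16, "rx": 0, "ry": 0, "rz": 0, "claw": 1}, {"dx": 0, "dy": -0.143, "dz": -0.148, "rx": 0, "ry": 0, "rz": 0, "claw": 1}, {"dx": 0, "dy": -0.157, "dz": -0.132, "rx": 0, "ry": 0, "rz": 0, "claw": 1}, {"dx": 0, "dy": -0.169, "dz": -0.116, "rx": 0, "ry": 0, "rz": 0, "claw": 1}])

```text
time_s: 5.05
ee_pos: [0.5398, 0.1579, 0.2552]
eef_rot: [-3.142, -0.002, -0.248]
force: [2.4, -3.0, 0.0]
grip_width: 0.0093
grip_force: 15.0
```

step_arm(plan=[{"dx": 0, "dy": -0.179, "dz": -0.098, "rx": 0, "ry": 0, "rz": 0, "claw": 1}, {"dx": 0, "dy": -0.189, "dz": -0.08, "rx": 0, "ry": 0, "rz": 0, "claw": 1}, {"dx": 0, "dy": -0.196, "dz": -0.06, "rx": 0, "ry": 0, "rz": 0, "claw": 1}, {"dx": 0, "dy": -0.2, "dz": -0.042, "rx": 0, "ry": 0, "rz": 0, "claw": 1}, {"dx": 0, "dy": -0.204, "dz": -0.02, "rx": 0, "ry": 0, "rz": 0, "claw": 1}, {"dx": 0, "dy": -0.204, "dz": 0, "rx": 0, "ry": 0, "rz": 0, "claw": 1}, {"dx": 0, "dy": -0.203, "dz": 0.02, "rx": 0, "ry": 0, "rz": 0, "claw": 1}, {"dx": 0, "dy": -0.202, "dz": 0.04, "rx": 0, "ry": 0, "rz": 0, "claw": 1}, {"dx": 0, "dy": 0, "dz": 0, "rx": 0, "ry": 0, "rz": 0, "claw": 1}])

```text
time_s: 5.95
ee_pos: [0.5783, 0.3128, 0.2778]
eef_rot: [-3.14, -0.001, -0.246]
force: [-1.4, 1.4, 2.8]
grip_width: 0.0099
grip_force: 15.0
```

step_arm(plan=[{"dx": 0, "dy": -0.13, "dz": 0.04, "rx": 0, "ry": 0, "rz": 0, "claw": 1}, {"dx": 0, "dy": 0, "dz": 0, "rx": 0, "ry": 0, "rz": 0, "claw": 1}, {"dx": 0, "dy": 0, "dz": 0, "rx": 0, "ry": 0, "rz": 0, "claw": 0.6}, {"dx": 0, "dy": 0, "dz": 0, "rx": 0, "ry": 0, "rz": 0, "claw": 0.6}, {"dx": 0, "dy": 0, "dz": 0, "rx": 0, "ry": 0, "rz": 0, "claw": 0.6}, {"dx": 0, "dy": 0, "dz": -0.3, "rx": 0, "ry": 0, "rz": 0, "claw": 0.6}, {"dx": 0, "dy": 0, "dz": -0.3, "rx": 0, "ry": 0, "rz": 0, "claw": 0.6}])

```text
time_s: 6.65
ee_pos: [0.5811, 0.323, 0.3331]
eef_rot: [3.14, 0.001, -0.248]
force: [0.3, -0.1, 0.8]
grip_width: 0.0378
grip_force: 0.0
```

step_arm(plan=[{"dx": 0, "dy": 0.42, "dz": 0, "rx": 0, "ry": 0, "rz": 0, "claw": 0.4}, {"dx": 0, "dy": 0.42, "dz": 0, "rx": 0, "ry": 0, "rz": 0, "claw": 0.4}, {"dx": 0, "dy": 0.42, "dz": 0, "rx": 0, "ry": 0, "rz": 0, "claw": 0.4}, {"dx": 0, "dy": 0.42, "dz": 0, "rx": 0, "ry": 0, "rz": 0, "claw": 0.4}, {"dx": 0, "dy": 0.42, "dz": 0, "rx": 0, "ry": 0, "rz": 0, "claw": 0.4}, {"dx": 0, "dy": 0.42, "dz": 0, "rx": 0, "ry": 0, "rz": 0, "claw": 0.4}, {"dx": 0, "dy": 0, "dz": 0, "rx": 0, "ry": 0, "rz": -0.09, "claw": 0.4}, {"dx": 0, "dy": 0, "dz": 0, "rx": 0, "ry": 0, "rz": -0.09, "claw": 0.4}, {"dx": 0, "dy": 0, "dz": 0, "rx": 0, "ry": 0, "rz": -0.09, "claw": 0.4}, {"dx": 0, "dy": 0, "dz": 0, "rx": 0, "ry": 0, "rz": -0.09, "claw": 0.4}])

```text
time_s: 7.65
ee_pos: [0.5194, 0.0787, 0.3331]
eef_rot: [3.141, -0.0, 0.323]
force: [-0.5, 0.1, 0.6]
grip_width: 0.0564
grip_force: 0.0
```

step_arm(plan=[{"dx": 0, "dy": 0, "dz": 0, "rx": 0, "ry": 0, "rz": -0.09, "claw": 0.4}, {"dx": 0, "dy": 0, "dz": 0, "rx": 0, "ry": 0, "rz": -0.09, "claw": 0.4}, {"dx": 0, "dy": 0, "dz": 0, "rx": 0, "ry": 0, "rz": -0.09, "claw": 0.4}, {"dx": 0, "dy": 0, "dz": 0, "rx": 0, "ry": 0, "rz": -0.09, "claw": 0.4}, {"dx": 0, "dy": 0, "dz": 0, "rx": 0, "ry": 0, "rz": -0.09, "claw": 0.4}, {"dx": 0, "dy": 0, "dz": 0, "rx": 0, "ry": 0, "rz": -0.09, "claw": 0.4}, {"dx": 0, "dy": 0, "dz": 0, "rx": 0, "ry": 0, "rz": -0.09, "claw": 0.4}, {"dx": 0, "dy": 0, "dz": 0, "rx": 0, "ry": 0, "rz": 0, "claw": 0.4}])

```text
time_s: 8.45
ee_pos: [0.5195, 0.0789, 0.333]
eef_rot: [3.142, 0.0, 1.309]
force: [0.8, -0.1, -0.6]
grip_width: 0.0564
grip_force: 0.0
```

```bash
python3 - <<'E'
from station import telemetry, viewer
from h import *; import pickle
a=viewer.camera("side"); b=viewer.camera("top")
pickle.dump((a,b),open("c1.pkl","wb"))
A=cv2.resize(a["img"][130:330,200:400],None,fx=2,fy=2); B=cv2.resize(b["img"][150:350,130:330],None,fx=2,fy=2)
cv2.imwrite("pics/c1.png",np.hstack([A,B])[:,:,::-1])
for p in (a,b):
  for k in ("tall_cell","short_cell"): print(k,[(np.round(r["rect"]),round(r["score"],2)) for r in viewer.recognise(k,p)[:2]])
print(telemetry.get_obs()["ee_pos"],telemetry.get_obs()["eef_rot"])
# points inside the case in case frame
ex=np.array([.2453,.9694]); ey=np.array([-.9694,.2453])
for n,p in (("side",a),("top",b)):
  W=world(p).reshape(-1,3)*1000; cx=W[:,:2]@ex-311; cy=W[:,:2]@ey+485.5; z=W[:,2]
  for x0 in (-32,32):
    m=(abs(cx-x0)<24)&(abs(cy)<30)&(z>40)&(z<80)
    if m.sum()>5:
      t=np.percentile(z[m],95); k=m&(z>t-4); print(n,x0,m.sum(),"top",t.round(1),rect(np.c_[cx,cy][k]),k.sum())
  m=(cx>90)&(cx<170)&(abs(cy)<80)&(z>90)&(z<250)
  if m.sum()>20: f=np.polyfit(z[m],cx[m],1); print(n,"lid lean deg",np.degrees(np.arctan(f[0])),m.sum())
E
```

```text
tall_cell [(array([301., 237., 316., 266.]), 0.6), (array([277., 258., 296., 276.]), 0.31)]
short_cell [(array([277., 259., 297., 277.]), 0.51)]
tall_cell []
short_cell []
[0.51950227 0.07900459 0.3329672 ] [ 3.14155862e+00 -2.97881078e-06  1.30513367e+00]
side -32 359 top 74.3 (array([-30.5,   1. ]), array([25.2, 33.1]), 89.54) 133
side 32 208 top 56.7 (array([32.5,  0.8]), array([28.7, 32.1]), 82.9) 140
side lid lean deg 17.88639286020059 1491
top lid lean deg 20.689494061381296 1010
```

View pics/c1.png

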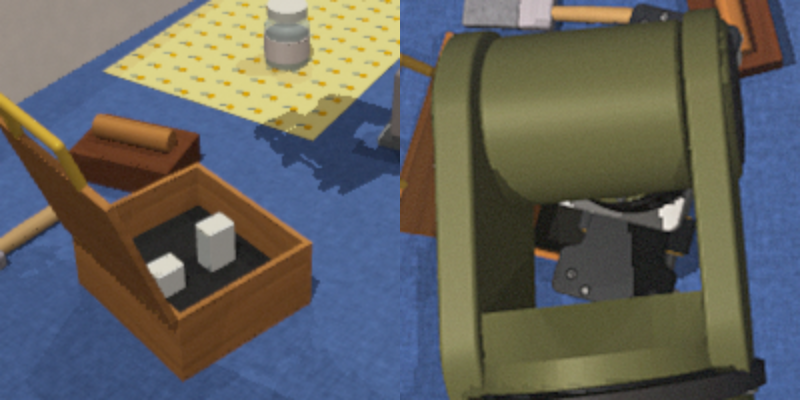

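The left panel shows the lid leaning back on its stop (measured lean 18-21°, where 18.9° is expected). The tall cell is at (215,243) in the -x slot and the short one at (165,275) in the +x slot. Moving above the tall cell.

step_arm(plan=[{"dx": 0.25, "dy": 0, "dz": 0, "rx": 0, "ry": 0, "rz": -0.011, "claw": 0.4}, {"dx": 0.25, "dy": 0, "dz": 0.1, "rx": 0, "ry": 0, "rz": 0, "claw": 0.4}, {"dx": 0.25, "dy": 0.01, "dz": 0.3, "rx": 0, "ry": 0, "rz": 0, "claw": 0.4}, {"dx": 0, "dy": 0, "dz": 0.4, "rx": 0, "ry": 0, "rz": 0, "claw": 0.4}, {"dx": 0, "dy": 0, "dz": 0.4, "rx": 0, "ry": 0, "rz": 0, "claw": 0.4}, {"dx": 0, "dy": 0, "dz": 0.4, "rx": 0, "ry": 0, "rz": 0, "claw": 0.4}, {"dx": 0, "dy": 0, "dz": 0.2, "rx": 0, "ry": 0, "rz": 0, "claw": 0.4}, {"dx": 0, "dy": 0, "dz": 0, "rx": 0, "ry": 0, "rz": 0, "claw": 0.4}, {"dx": 0, "dy": 0, "dz": 0, "rx": 0, "ry": 0, "rz": 0, "claw": 0.4}])

```text
time_s: 9.65
ee_pos: [0.5396, 0.1515, 0.1539]
eef_rot: [3.141, -0.0, 1.324]
force: [0.7, 0.1, 1.0]
grip_width: 0.0565
grip_force: 0.0
```

```bash
python3 - <<'E'
from station import telemetry, viewer
from h import *
a=viewer.camera("side"); cv2.imwrite("pics/c2.png",cv2.resize(a["img"][130:330,200:400],None,fx=3,fy=3)[:,:,::-1])
o=telemetry.get_obs(); e=o["ee_pos"]; print(e,o["eef_rot"], e[:2]@[.2453,.9694], e[:2]@[-.9694,.2453])
E
```

```text
[0.5398728  0.15155865 0.15453096] [ 3.13968451e+00 -9.49531703e-04  1.32391317e+00] 0.27935175164002346 -0.4861753552269922
```

View pics/c2.png

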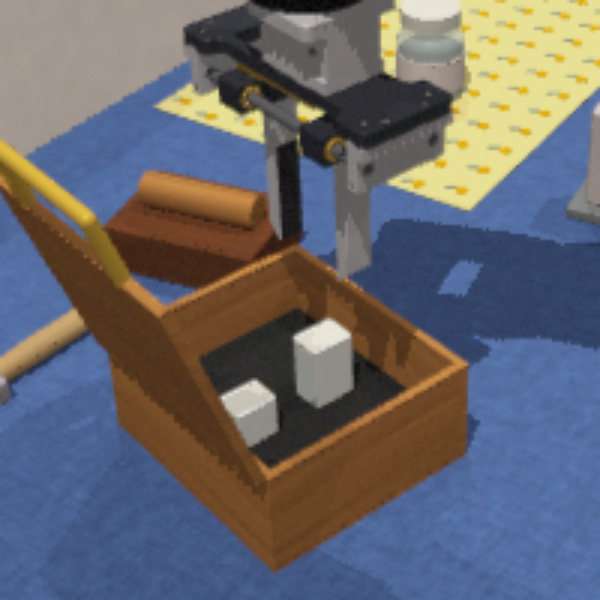

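The picture shows the fingers straddling the tall cell, with tips around (283,238) and (350,275) above the cell at (323,345). Descending and gripping.

step_arm(plan=[{"dx": 0, "dy": -0.01, "dz": 0.3, "rx": 0, "ry": 0, "rz": 0, "claw": 0.4}, {"dx": 0, "dy": 0, "dz": 0.3, "rx": 0, "ry": 0, "rz": 0, "claw": 0.4}, {"dx": 0, "dy": 0, "dz": 0.25, "rx": 0, "ry": 0, "rz": 0, "claw": 0.4}, {"dx": 0, "dy": 0, "dz": 0.15, "rx": 0, "ry": 0, "rz": 0, "claw": 0.4}, {"dx": 0, "dy": 0, "dz": 0.04, "rx": 0, "ry": 0, "rz": 0, "claw": 0.4}, {"dx": 0, "dy": 0, "dz": 0, "rx": 0, "ry": 0, "rz": 0, "claw": 0.4}, {"dx": 0, "dy": 0, "dz": 0, "rx": 0, "ry": 0, "rz": 0, "claw": 0.4}])

```text
time_s: 10.4
ee_pos: [0.539, 0.1519, 0.0504]
eef_rot: [3.14, -0.001, 1.324]
force: [0.9, -0.2, -0.9]
grip_width: 0.0565
grip_force: 0.0
```

step_arm(plan=[{"dx": 0, "dy": 0, "dz": 0, "rx": 0, "ry": 0, "rz": 0, "claw": 0.65}, {"dx": 0, "dy": 0, "dz": 0, "rx": 0, "ry": 0, "rz": 0, "claw": 0.7}, {"dx": 0, "dy": 0, "dz": 0, "rx": 0, "ry": 0, "rz": 0, "claw": 0.75}, {"dx": 0, "dy": 0, "dz": 0, "rx": 0, "ry": 0, "rz": 0, "claw": 1}, {"dx": 0, "dy": 0, "dz": 0, "rx": 0, "ry": 0, "rz": 0, "claw": 1}, {"dx": 0, "dy": 0, "dz": 0, "rx": 0, "ry": 0, "rz": 0, "claw": 1}], grip_force=20)

```text
time_s: 11.0
ee_pos: [0.5382, 0.1517, 0.0491]
eef_rot: [3.142, -0.0, 1.324]
force: [-0.7, 0.3, 1.0]
grip_width: 0.024
grip_force: 20.0
```

step_arm(plan=[{"dx": 0, "dy": 0, "dz": -0.1, "rx": 0, "ry": 0, "rz": 0, "claw": 1}, {"dx": 0, "dy": 0, "dz": -0.15, "rx": 0, "ry": 0, "rz": 0, "claw": 1}, {"dx": 0, "dy": 0, "dz": -0.25, "rx": 0, "ry": 0, "rz": 0, "claw": 1}, {"dx": 0, "dy": 0, "dz": -0.3, "rx": 0, "ry": 0, "rz": 0, "claw": 1}, {"dx": 0, "dy": 0, "dz": -0.3, "rx": 0, "ry": 0, "rz": 0, "claw": 1}, {"dx": 0, "dy": 0, "dz": -0.3, "rx": 0, "ry": 0, "rz": 0, "claw": 1}, {"dx": 0, "dy": 0, "dz": -0.2, "rx": 0, "ry": 0, "rz": 0, "claw": 1}, {"dx": 0, "dy": 0, "dz": 0, "rx": 0, "ry": 0, "rz": 0, "claw": 1}])

```text
time_s: 11.8
ee_pos: [0.5391, 0.1519, 0.2129]
eef_rot: [3.136, -0.003, 1.325]
force: [0.1, 0.4, -1.5]
grip_width: 0.0238
grip_force: 20.0
```

step_arm(plan=[{"dx": -0.2, "dy": 0.03, "dz": 0, "rx": 0, "ry": 0, "rz": 0, "claw": 1}, {"dx": -0.35, "dy": 0.055, "dz": 0, "rx": 0, "ry": 0, "rz": 0, "claw": 1}, {"dx": -0.4, "dy": 0.06, "dz": 0, "rx": 0, "ry": 0, "rz": 0, "claw": 1}, {"dx": -0.4, "dy": 0.06, "dz": 0, "rx": 0, "ry": 0, "rz": 0, "claw": 1}, {"dx": -0.4, "dy": 0.06, "dz": 0, "rx": 0, "ry": 0, "rz": 0, "claw": 1}, {"dx": -0.4, "dy": 0.06, "dz": 0, "rx": 0, "ry": 0, "rz": 0, "claw": 1}, {"dx": -0.4, "dy": 0.06, "dz": 0, "rx": 0, "ry": 0, "rz": 0, "claw": 1}, {"dx": -0.4, "dy": 0.06, "dz": 0, "rx": 0, "ry": 0, "rz": 0, "claw": 1}, {"dx": -0.4, "dy": 0.06, "dz": 0, "rx": 0, "ry": 0, "rz": 0, "claw": 1}, {"dx": -0.4, "dy": 0.06, "dz": 0, "rx": 0, "ry": 0, "rz": 0, "claw": 1}])

```text
time_s: 12.8
ee_pos: [0.5008, -0.2272, 0.2083]
eef_rot: [-3.141, -0.0, 1.324]
force: [0.5, 0.2, 0.1]
grip_width: 0.0243
grip_force: 20.0
```

step_arm(plan=[{"dx": -0.3, "dy": 0.05, "dz": 0, "rx": 0, "ry": 0, "rz": 0, "claw": 1}, {"dx": -0.15, "dy": 0.03, "dz": 0, "rx": 0, "ry": 0, "rz": 0, "claw": 1}, {"dx": 0, "dy": 0, "dz": 0, "rx": 0, "ry": 0, "rz": -0.066, "claw": 1}, {"dx": 0, "dy": 0, "dz": 0, "rx": 0, "ry": 0, "rz": -0.066, "claw": 1}, {"dx": 0, "dy": 0, "dz": 0, "rx": 0, "ry": 0, "rz": -0.066, "claw": 1}, {"dx": 0, "dy": 0, "dz": 0, "rx": 0, "ry": 0, "rz": -0.065, "claw": 1}, {"dx": 0, "dy": 0, "dz": 0, "rx": 0, "ry": 0, "rz": 0, "claw": 1}, {"dx": 0, "dy": 0, "dz": 0, "rx": 0, "ry": 0, "rz": 0, "claw": 1}])

```text
time_s: 13.6
ee_pos: [0.4984, -0.2709, 0.2086]
eef_rot: [-3.141, -0.0, 1.735]
force: [-0.1, 0.7, -0.6]
grip_width: 0.0239
grip_force: 20.0
```

```bash
python3 - <<'E'
from station import telemetry, viewer
from h import *; import pickle
a=viewer.camera("side"); pickle.dump(a,open("m1.pkl","wb")); cv2.imwrite("pics/m1.png",cv2.resize(a["img"][60:230,330:530],None,fx=3.5,fy=3.5)[:,:,::-1])
o=telemetry.get_obs(); e=o["ee_pos"]; print(e*1000,o["eef_rot"])
print([(np.round(r["rect"]),round(r["score"],2)) for r in viewer.recognise("tall_cell",a)[:2]])
E
```

```text
[ 498.43033543 -270.97167518  208.74706387] [-3.14141830e+00 -3.03827793e-04  1.73517815e+00]
[(array([417., 100., 431., 130.]), 0.59)]
```

View pics/m1.png

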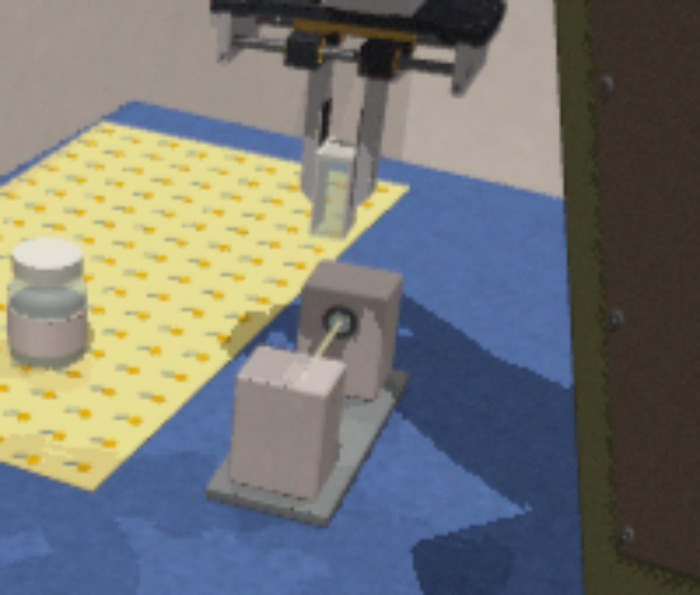

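The picture shows the cell upright between the pads at (335,190), window toward the camera, above the meter gap. The lamp and detector posts are at (290,420) and (350,325). Checking the cell's offset in the grip from depth.

```bash
python3 - <<'E'
from h import *; import pickle
p=pickle.load(open("m1.pkl","rb")); W=world(p)*1000
u=np.array([.1623,-.9867]); v=np.array([.9867,.1623]); c=np.array([499.1,-271.])
box=(412,95,440,135); Q=W[95:135,412:440].reshape(-1,3)
a=(Q[:,:2]-c)@u; b=(Q[:,:2]-c)@v; z=Q[:,2]
m=(abs(b)<14)&(abs(a)<30)&(z>150)&(z<260)
print(m.sum(),np.percentile(a[m],[1,10,50,90,99]).round(1),np.percentile(b[m],[1,50,99]).round(1),np.percentile(z[m],[0,1,99,100]).round(1))
w=m&(z<215)&(z>180); print("window a",np.median(a[w]),"b rng",np.percentile(b[w],[2,98]))
f=np.polyfit(z[w],a[w],1);print("tilt",f[0])
tp=m&(z>225); print("top",tp.sum(),np.percentile(a[tp],[2,98]),np.percentile(z[tp],50))
# posts in this camera
for n,s in (("near",-75),("far",75)):
  X=W.reshape(-1,3); A=(X[:,:2]-c)@u;B=(X[:,:2]-c)@v; k=(abs(A-s)<32)&(abs(B)<42)&(X[:,2]>96)&(X[:,2]<106)
  print(n,k.sum(),rect(np.c_[A,B][k]),np.median(X[k,2]))
E
```

```text
359 [-21.2 -19.1 -15.6  -0.6  11.4] [-13.3  -1.3  13.7] [172.6 173.8 247.8 249.1]
window a -16.458271513784084 b rng [-13.27350298  11.49886564]
tilt -0.05067256082194195
top 115 [-19.54078484  12.63069524] 232.49687967907616
near 315 (array([-76.8,  -1.8]), array([64.3, 51.9]), 89.03) 100.52718264029566
far 244 (array([74.3, -2.1]), array([55.4, 63.7]), 0.74) 100.63438133510911
```

step_arm(plan=[{"dx": 0, "dy": 0, "dz": 0.15, "rx": 0, "ry": 0, "rz": 0, "claw": 1}, {"dx": 0, "dy": 0, "dz": 0.2, "rx": 0, "ry": 0, "rz": 0, "claw": 1}, {"dx": 0, "dy": 0, "dz": 0.25, "rx": 0, "ry": 0, "rz": 0, "claw": 1}, {"dx": 0, "dy": 0, "dz": 0.25, "rx": 0, "ry": 0, "rz": 0, "claw": 1}, {"dx": 0, "dy": 0, "dz": 0.2, "rx": 0, "ry": 0, "rz": 0, "claw": 1}, {"dx": 0, "dy": 0, "dz": 0.15, "rx": 0, "ry": 0, "rz": 0, "claw": 1}, {"dx": 0, "dy": 0, "dz": 0.055, "rx": 0, "ry": 0, "rz": 0, "claw": 1}, {"dx": 0, "dy": 0, "dz": 0, "rx": 0, "ry": 0, "rz": 0, "claw": 1}, {"dx": 0, "dy": 0, "dz": 0, "rx": 0, "ry": 0, "rz": 0, "claw": 1}, {"dx": 0, "dy": 0, "dz": 0, "rx": 0, "ry": 0, "rz": 0, "claw": 1}])

```text
time_s: 14.7
ee_pos: [0.4988, -0.2716, 0.0844]
eef_rot: [3.14, 0.001, 1.737]
force: [0.3, -0.1, -0.3]
grip_width: 0.0238
grip_force: 20.0
```

```bash
python3 - <<'E'
from station import telemetry, viewer
from h import *; import pickle
a=viewer.camera("side"); cv2.imwrite("pics/m2.png",cv2.resize(np.hstack([a["img"][90:230,360:480],a["img"][190:330,220:360]]),None,fx=3,fy=3)[:,:,::-1])
o=telemetry.get_obs(); print(o["time_s"],o["ee_pos"]*1000,o["eef_rot"],o["force"])
u=np.array([.1623,-.9867]); v=np.array([.9867,.1623]); c=np.array([499.1,-271.])
def fit(p,zz):
  Q=world(p).reshape(-1,3)*1000; A=(Q[:,:2]-c)@u;B=(Q[:,:2]-c)@v;z=Q[:,2]
  m=(abs(B)<8)&(A>-22)&(A<-10)&(z>zz-25)&(z<zz+25)
  print(m.sum(),np.polyfit(z[m],A[m],1)[0],np.median(A[m]))
  t=(abs(B)<12)&(abs(A)<22)&(z>zz+26)&(z<zz+36); 
  if t.sum()>8: L=np.linalg.lstsq(np.c_[A[t],B[t],np.ones(t.sum())],z[t],rcond=None)[0]; print("top",t.sum(),L, np.percentile(A[t],[3,97]))
fit(pickle.load(open("m1.pkl","rb")),201); fit(a,75)
E
```

```text
14.75 [ 498.69463659 -271.56182856   84.29970766] [3.14059169e+00 8.96749307e-04 1.73754341e+00] [-1.13543245 -0.43276175  0.54789294]
129 -0.0038818469758547807 -17.06135992663504
top 75 [7.88232131e-02 4.25898858e-02 2.32278678e+02] [-19.17703903  12.73972856]
44 -0.0367147501958419 -16.22651555436304
top 79 [1.43373229e-01 3.13296074e-02 1.07936707e+02] [-18.64550336  11.96190687]
```

View pics/m2.png

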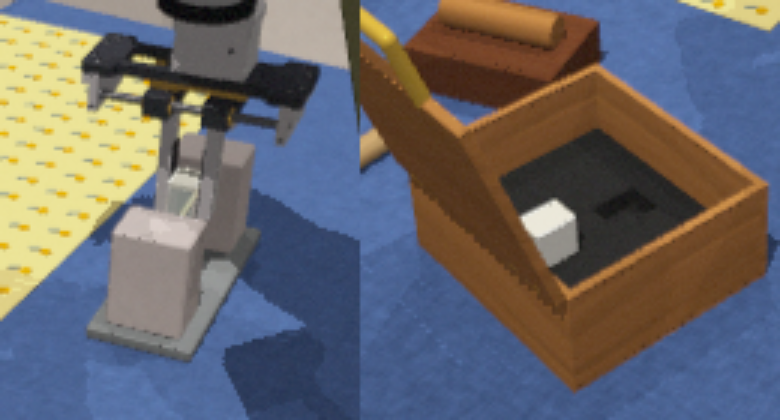

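The left panel shows the cell held at (182,190) between the posts, with the gripper clear. The right panel shows the lid open and the short cell still in its slot. I'll lower it about 1.5 mm, let it settle and hand in.

step_arm(plan=[{"dx": 0, "dy": 0, "dz": 0.015, "rx": 0, "ry": 0, "rz": 0, "claw": 1}, {"dx": 0, "dy": 0, "dz": 0, "rx": 0, "ry": 0, "rz": 0, "claw": 1}, {"dx": 0, "dy": 0, "dz": 0, "rx": 0, "ry": 0, "rz": 0, "claw": 1}, {"dx": 0, "dy": 0, "dz": 0, "rx": 0, "ry": 0, "rz": 0, "claw": 1}, {"dx": 0, "dy": 0, "dz": 0, "rx": 0, "ry": 0, "rz": 0, "claw": 1}, {"dx": 0, "dy": 0, "dz": 0, "rx": 0, "ry": 0, "rz": 0, "claw": 1}])

```text
time_s: 15.35
ee_pos: [0.4984, -0.2714, 0.082]
eef_rot: [3.142, 0.0, 1.738]
force: [-1.1, -0.4, -0.2]
grip_width: 0.0242
grip_force: 20.0
```

```bash
python3 -c "
from station import hand_in,telemetry
print(telemetry.get_obs()['ee_pos']); print(hand_in())"
```

```text
[ 0.49837293 -0.27138582  0.08197157]
the job is handed in; nothing more can be done
None
```

I handed the job in at about 15 s: the lid rests open on its stop, and the gripper holds the tall cell upright by its frosted faces in the middle of the light path, windows facing lamp and detector, with the short cell still in its slot; hand-in returned no verdict.

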